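Clear the loader's catch tray and hold its sprung shutter half open

TASK

Get the sample loader ready for a look down its port: stand the two finished tube cassettes from its catch tray upright in the open tote and let go of them, and only then slide the loader's sprung shutter half open by its tab. Keep hold of the shutter at half its travel, steady against the spring - the program finishes while still holding it there - without ever drawing it nearly fully open, and leave the tube rack, bottle and mouse where they are.

Things in the scene. Friction and masses are not known exactly. Their poses are not given: they have to be found in the camera images.
- loader: Fixed benchtop sample loader. Origin on the bench at the seam between its catch tray (x = -150 to 0 mm) and its grey shutter deck (x = 0 to 130 mm), mid-width; both y = -140 to 140 mm. x points from the tray to the drum, y to the left seen from the robot, z up. Beyond the deck a white drum, 270 mm across, centred at x = 265 mm, with a black mushroom knob up to z = 147 mm.
- tray_floor (a point): Centre of the aluminium catch tray's inner floor, 11 mm above the bench; axes as the loader's. The tray is open on top, walls 5 mm thick, rim 32 mm above the bench.
- port (a point): Centre of the top of the loader's deck (70 mm above the bench; loader x = 65, y = 0 mm), over the dark port, 60 mm (x) by 70 mm (y), that the shut shutter covers. Rails and stops rise 10 mm above the deck. Axes as the loader's.
- tab (a point): Grip point in the shutter's upright black tab, moves with it; axes as the loader's. The tab is 12 mm thick along the loader's y (the sliding direction), 44 mm wide along x; its top is 20 mm above this point, the steel shutter plate (86 x 85 mm) it stands on 26 mm below. When shut the point is at loader x = 65, y = 0, z = 104 mm.
- shutter (a joint): Travel of the sprung shutter in m: 0 shut, 0.035 half, 0.070 fully open. It slides towards the loader's +y. A spring closes it: about 3 N when shut, 8 N at half, 13.5 N fully open (150 N/m); it snaps shut when let go. Black notches on the two rails mark where the plate's +y edge stands when shut, half and fully open.
- cassette_a: Finished tube cassette, loose, about 0.12 kg: grey block 84 mm long (x), 26 mm wide (y), 30 mm high, with four capped tubes 14 mm in diameter in a row along it, 50 mm high in all. Origin at the centre of its underside. It stands in one side of the catch tray, its length roughly (within 0.3 rad) along the loader's x.
- cassette_b: Second finished tube cassette, identical to cassette_a, in the other side of the catch tray.
- tote: Empty open grey tote, loose (0.9 kg), 200 mm (x) by 160 mm (y), 65 mm high, walls and floor 4 mm thick, rim lip 6 mm outward. Origin at the centre of its underside. It stands to the left or to the right of the loader, the tube rack on the other side.
- rack: Bystander: white tube rack, 150 (x) by 90 (y) mm, 70 mm high with its tubes; origin at the centre of its underside. Leave it alone.
- reagent: Bystander: white reagent bottle, 64 mm in diameter, 120 mm high; origin under its centre. Leave it alone.
- mouse: Bystander: black computer mouse, about 75 x 60 x 33 mm; origin under it. Leave it alone.
Mind the look-alikes: they are no part of the job. Leave any orange look-alike of the cassette_b alone.

How it is judged (in metres and radians):
On the way, in this order (a step that is already met when the one before it is completed fails the run):
1. both cassettes stand released in the tote while the shutter is still shut (x of cassette_a in the frame of tote between -0.09 and 0.09 m and y of cassette_a in the frame of tote between -0.07 and 0.07 m and z of cassette_a in the frame of tote between -0.004 and 0.014 m and angle between each of cassette_a, cassette_b's own z axis and vertical below 0.2 rad and contact force between the fingers and cassette_a below 0.3 N and linear speed of each of cassette_a, cassette_b below 0.03 m/s and x of cassette_b in the frame of tote between -0.09 and 0.09 m and y of cassette_b in the frame of tote between -0.07 and 0.07 m and z of cassette_b in the frame of tote between -0.004 and 0.014 m and contact force between the fingers and cassette_b below 0.3 N and value of joint shutter below 0.006 m), for 0.2 s.
2. the shutter is held steady at half travel (value of joint shutter between 0.028 and 0.042 m and velocity of joint shutter between -0.01 and 0.01 m/s and contact force between the fingers and shutter above 2 N), for 0.5 s.
At the end, for the whole second after the job is handed in: Both cassettes stand upright (within 0.2 rad) and released on the floor of the upright tote, and the fingers hold the shutter still at half travel: joint 0.035 m within 7 mm, with at least 2 N of finger contact (all of step 2 and x of cassette_a in the frame of tote between -0.09 and 0.09 m and y of cassette_a in the frame of tote between -0.07 and 0.07 m and z of cassette_a in the frame of tote between -0.004 and 0.014 m and angle between each of cassette_a, cassette_b's own z axis and vertical below 0.2 rad and contact force between the fingers and cassette_a below 0.3 N and linear speed of each of cassette_a, cassette_b below 0.03 m/s and x of cassette_b in the frame of tote between -0.09 and 0.09 m and y of cassette_b in the frame of tote between -0.07 and 0.07 m and z of cassette_b in the frame of tote between -0.004 and 0.014 m and contact force between the fingers and cassette_b below 0.3 N and angle between tote's own z axis and vertical below 0.1 rad); the arm keeps its last pose, push and grip.
It fails at once if the shutter is opened before both cassettes are out of the catch tray (over 10 mm) (value of joint shutter above 0.01 m and ((x of cassette_a in the frame of loader between -0.15 and 0 m and y of cassette_a in the frame of loader between -0.14 and 0.14 m) or (x of cassette_b in the frame of loader between -0.15 and 0 m and y of cassette_b in the frame of loader between -0.14 and 0.14 m))).
It fails at once if the shutter is drawn nearly fully open (over 60 mm) (value of joint shutter above 0.06 m).
It fails at once if the tube rack is moved more than 30 mm or tipped (distance of rack from where it was at the start of the episode above 0.03 m or angle between rack's own z axis and vertical above 0.3 rad).
It fails at once if the reagent bottle is moved more than 30 mm or tipped (distance of reagent from where it was at the start of the episode above 0.03 m or angle between reagent's own z axis and vertical above 0.3 rad).
It fails at once if the computer mouse is moved more than 30 mm or tipped (distance of mouse from where it was at the start of the episode above 0.03 m or angle between mouse's own z axis and vertical above 0.3 rad).
It also fails if it takes over 72 s, if anything falls off the work surface, if the arm or the gripper's body presses on something with over 40 N, if the wrist force passes 120 N, or if a joint passes its speed limit or range.

ROBOT

A 7-joint arm with a two-finger parallel gripper is mounted at the origin on the work surface. World frame = base frame: x ahead of the robot, y to its left, z up, the work surface at z = 0. Lengths are in m, angles in degrees, forces in N, time in s.
With the tool pointing down it reaches from about 0.425 to 0.875 m from the base axis. Payload 4.7 kg.
Tool frame: the origin (TCP) lies midway between the tips of the shut fingers; the grasp point (between the pads) lies 19 mm behind it; z points along the fingers, y is the line along which they close (so a half turn about z gives the same grasp; the last joint's range is limited). The gripper opens to 87 mm and grips with 3 to 60 N. Pads are 19 mm wide; open, the fingers measure 117 mm over their backs; the gripper's body (75 mm by 190 mm) begins 51 mm behind the grasp point.
Start: joints at [-72.531, 18.392, -4.016, 83.108, 1.295, 78.541, -3.26], TCP at [0.186, 0.623, 0.223] pointing down, gripper open.
Joint ranges: [-163.93, 163.93], [-17.29, 119.83], [-79.2, 71.16], [3.27, 140.29], [-89.18, 269.18], [5.43, 117.66], [-154.24, 154.24]. Speed limits (degrees/s): [147.25, 147.25, 180, 180, 180, 180, 180].

INTERFACE

Orientations are given as [roll, pitch, yaw] about the fixed x, y, z axes, in that order (R = Rz(yaw) Ry(pitch) Rx(roll)).
In Python, from cell import env gives the robot as it stands. The module is installed in compiled form; this text tells all that it offers.
- The arm moves only by the tool step_arm, never from a script. Its argument "rows" is a list of rows, each an object with "angular": the turn, a rotation vector about the tool's x, y, z in units of pi rad (1.0 is pi rad), a list of three; "slide": the shift along the tool's x, y, z in units of 500 mm (1.0 is 500 mm), a list of three; "jaw": the opening, from 0 (shut) to 1 (fully open). A call has 1 to 10 rows; each row shifts and turns the commanded pose from where the row before left it, along the tool's axes as they then stand; what a row does not reach is not made up. A row lasts 1/8 s, in which the tool goes at most 62.5 mm and 10.7 degrees, less where a joint would pass 70% of its speed; a pose out of reach is approached as far as the arm can. A call with a number of a shift or a turn outside -1 to 1 is refused whole. A call with a gripper value outside its range is refused whole. The fingers move at their own pace and stop on an object; "newtons" is the grip in N (left out, the last holds). Time passes only in rows, so rows that do not move let the fingers close. It gives the time, the measured TCP pose, the force, the opening and the grip force at its end, in the units of the state.
- env.get_obs(): the state, without advancing time (a new reading comes with each control period).
- env.read_camera(name): name is "scene" or "top"; returns the picture (400x640x3 uint8, red, green, blue); there is no depth.
- env.camera_info(name): a dict with "fx", "fy", "cx", "cy" (pixels), "k1" (the pictures are not rectified: a ray, as slopes to the right and down, at radius r is drawn at 1 + k1 r^2 times it, then the intrinsics apply), "R" (3x3) and "t" (3): a world point X has camera coordinates R X + t. Camera axes: x right, y down, z forward; pixel columns grow to the right and rows downward; lengths in m; the calibration is good to about 2 mm. A picture is of the moment at which its call begins. camera_info takes no time and is no camera call.
- env.sign_off(): hands the job in; it is judged then, once.
The state is a dict: "time_s": time; "qpos": joint angles; "joint_velocities": joint speeds; "effort": joint torques, N m; "tool_pos": TCP position; "tool_rot": TCP orientation; "force": force on the tool from outside, world axes, zero at the start; "wrist_torque": the same for the moment, N m; "grip_width": finger opening in m; "grasp_force": force on a finger pad.
Only numpy, scipy, OpenCV 4.12 (cv2) and the standard library are available. Lean on these libraries where they do the work, as an engineer would, in place of code of your own. Each camera call takes 0.05 s, during which the arm holds its last target. There are 200 camera calls.

## Working session

There is one attempt and no reset: what is moved stays moved. The work goes in short steps, Python scripts to look and compute and a tool call to move; the robot and the scene stay as the last step left them, time stands still between calls to the robot, and variables do not carry over. Pictures are saved under pics/ and viewed, at most 10 in all, crops included, and the job is handed in when it is done.

Besides the shell and the picture viewer there is one more tool, called after "Call:" as name(argument=value, ...) on one line, values as JSON. step_arm: Moves the arm, as the interface text tells. Shifts and turns lie within -1 to 1; 1 stands for 500 mm of shift or pi rad of turn. Its arguments: {"type":"object","properties":{"rows":{"type":"array"},"newtons":{"type":"number"}},"required":["rows"]}

```bash
mkdir -p pics; python3 - <<'E'
from cell import env
import cv2
o=env.get_obs();print(o)
for n in("top","scene"):
    print(n,env.camera_info(n)); cv2.imwrite(f"pics/{n}0.png",env.read_camera(n)[:,:,::-1])
E
```

```text
{'time_s': 0.0, 'qpos': array([-72.53021016,  18.44011764,  -4.01523635,  83.17394034,
         1.29531302,  78.54100569,  -3.26000627]), 'joint_velocities': array([ 0.00736007, -0.03930424, -0.01227332,  0.01162076, -0.06286099,
        0.11719378,  0.05432923]), 'effort': array([ 5.57667056e-05, -4.91279769e+01, -4.03597355e-01, -3.12526274e+01,
       -6.39089313e-02,  4.35140985e-02,  1.64522830e-04]), 'tool_pos': array([0.1862671 , 0.62216712, 0.22145791]), 'tool_rot': array([-1.79890195e+02,  6.10996200e-03,  1.63339721e+02]), 'force': array([-0.62155679,  0.69506401, -0.16968473]), 'wrist_torque': array([-0.00012594, -0.03827273,  0.0327926 ]), 'grasp_force': 0.0, 'grip_width': 0.08705279759623774}
top {'fx': 469.3269268906653, 'fy': 469.3269268906653, 'cx': 314.6736237717912, 'cy': 205.16095286123465, 'k1': -0.05671494052657829, 'R': array([[-0.02949393, -0.99955108, -0.00526823],
       [-0.9925897 ,  0.02990927, -0.11777576],
       [ 0.11788046,  0.00175552, -0.99302624]]), 't': array([0.01936013, 0.52516349, 1.25380962])}
scene {'fx': 516.6482929238724, 'fy': 516.6482929238724, 'cx': 322.8507454048622, 'cy': 199.36235540056174, 'k1': -0.15163365890691366, 'R': array([[ 0.67321452,  0.7394121 , -0.00720812],
       [ 0.50148649, -0.46371002, -0.73040011],
       [-0.54340916,  0.48810118, -0.6829815 ]]), 't': array([-0.35245627, -0.20246116,  1.82920834])}
```

View pics/top0.png

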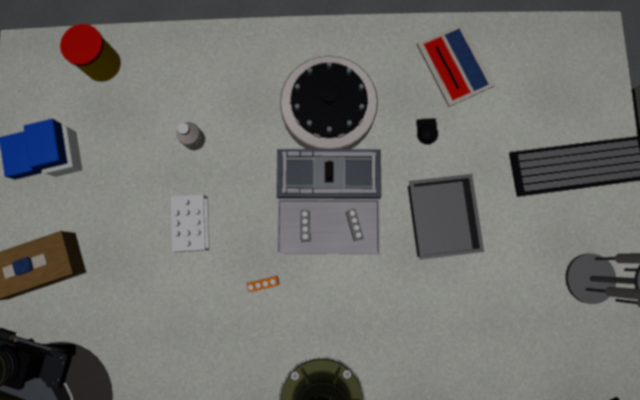

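View pics/scene0.png

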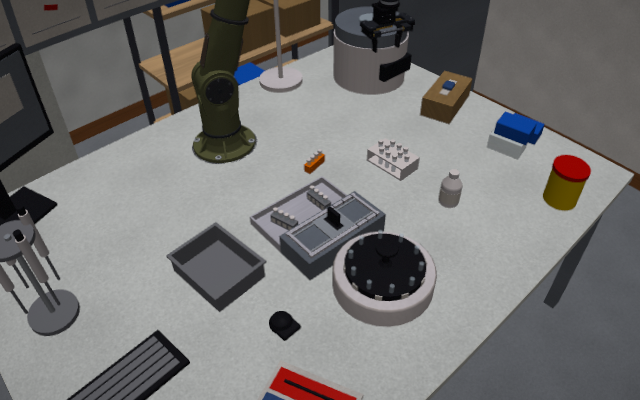

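Top view: two grey cassettes in the tray, at (305,225) and (355,224). The look-alikes are the orange cassette at (263,284), outside the tray, and the white rack at (190,223). The tote is at (446,216), the tab at (329,172), the mouse at (427,130) and the bottle at (190,133). I choose the two grey ones in the tray and check them in a close crop.

```bash
cat > h.py <<'E'
import numpy as np, cv2
from cell import env
def cam(n):
    c=env.camera_info(n); K=np.array([[c['fx'],0,c['cx']],[0,c['fy'],c['cy']],[0,0,1.]])
    return K,np.array([c['k1'],0,0,0,0.]),np.array(c['R']),np.array(c['t'])
def px2w(n,uv,z):
    K,d,R,t=cam(n); uv=np.array(uv,float).reshape(-1,1,2)
    s=cv2.undistortPoints(uv,K,d).reshape(-1,2)
    D=np.c_[s,np.ones(len(s))]@R; C=-R.T@t
    return C+D*((z-C[2])/D[:,2])[:,None]
def w2px(n,X):
    K,d,R,t=cam(n); return cv2.projectPoints(np.array(X,float).reshape(-1,3),cv2.Rodrigues(R)[0],t,K,d)[0].reshape(-1,2)
E
python3 - <<'E'
import cv2
im=cv2.imread('pics/top0.png')
c=im[140:265,265:495]
c=cv2.resize(c,None,fx=3.4,fy=3.4,interpolation=cv2.INTER_CUBIC)
c=cv2.convertScaleAbs(c,alpha=1.5)
cv2.imwrite('pics/crop1.png',c)
E
```

```text
(no output)
```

View pics/crop1.png

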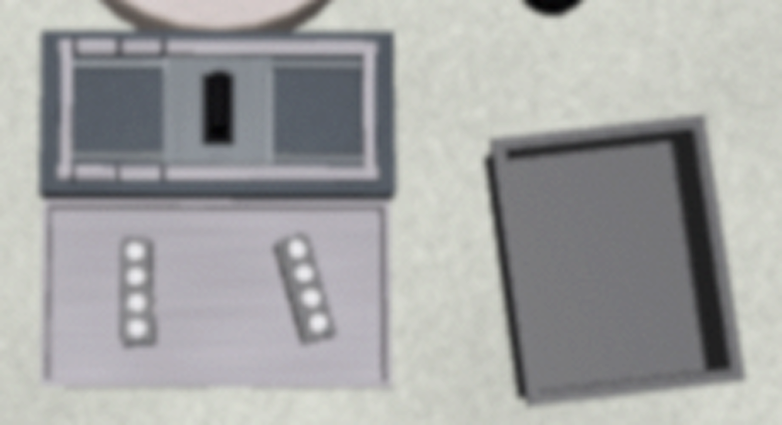

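The crop shows both tray cassettes as grey with white caps; there is no orange one. Cap ends are at (135,251)/(137,328) and (297,248)/(318,323), tote rim corners at (491,139), (703,117), (744,378), (528,404), and the tab at (217,107).

```bash
python3 - <<'E'
from h import *
f=lambda p:(np.array(p,float)+.5)/3.4-.5+[265,140]
np.set_printoptions(precision=4,suppress=True)
for nm,p,z in [('L caps',[(135,251),(136,275),(136,302),(137,328)],.061),('R caps',[(297,248),(304,273),(311,298),(318,323)],.061),
 ('deck corners',[(41,33),(394,31),(395,197),(41,197)],.070),('tray rim near',[(45,382),(388,383)],.032),('tote rim',[(491,139),(703,117),(744,378),(528,404)],.065),('tabtop',[(203,72),(234,72),(235,144),(203,143),(218,72),(218,143)],.124)]:
    w=px2w('top',f(p),z);print(nm);print(w[:,:2],w[:,:2].mean(0),'seg',np.linalg.norm(np.diff(w[:,:2],axis=0),axis=1))
    if 'caps' in nm: d=w[0]-w[-1];print('yaw',np.degrees(np.arctan2(d[1],d[0])))
# mouse, drum knob, bottle, rack
print(px2w('top',[(427,130),(190,223),(329,100)],.03)[:,:2])
E
```

```text
L caps
[[0.5005 0.0318]
 [0.4816 0.0316]
 [0.4604 0.0321]
 [0.44   0.0319]] [0.4706 0.0319] seg [0.0189 0.0212 0.0203]
yaw -0.06704159150088347
R caps
[[ 0.499  -0.0953]
 [ 0.4792 -0.1   ]
 [ 0.4594 -0.1048]
 [ 0.4397 -0.1095]] [ 0.4693 -0.1024] seg [0.0204 0.0203 0.0203]
yaw 13.397668603925208
deck corners
[[ 0.6755  0.1015]
 [ 0.6686 -0.1783]
 [ 0.5359 -0.1729]
 [ 0.5442  0.104 ]] [ 0.606  -0.0364] seg [0.2799 0.1328 0.277 ]
tray rim near
[[ 0.4008  0.107 ]
 [ 0.3918 -0.1659]] [ 0.3963 -0.0294] seg [0.273]
tote rim
[[ 0.5804 -0.2517]
 [ 0.5932 -0.4218]
 [ 0.3862 -0.44  ]
 [ 0.3717 -0.2695]] [ 0.4829 -0.3457] seg [0.1706 0.2079 0.1711]
tabtop
[[ 0.6283 -0.0247]
 [ 0.6276 -0.0481]
 [ 0.5725 -0.0469]
 [ 0.574  -0.023 ]
 [ 0.628  -0.036 ]
 [ 0.5737 -0.0342]] [ 0.6007 -0.0355] seg [0.0234 0.0551 0.024  0.0555 0.0543]
[[ 0.7282 -0.3173]
 [ 0.4867  0.347 ]
 [ 0.8232 -0.0455]]
```

```bash
cat >> h.py <<'E'
from scipy.spatial.transform import Rotation as Ro
def go(target,yaw=None,n=8,P=None,rot=None):
    """print per-row slide (tool axes) for target and per-row turn about the tool (yaw wanted, tool down)"""
    o=env.get_obs(); P=o['tool_pos'] if P is None else np.array(P)
    R=Ro.from_euler('xyz',o['tool_rot'] if rot is None else rot,degrees=True)
    s=R.inv().apply(np.array(target)-P)/.5
    print('slide total',s.round(4),'per row',(s/n).round(4))
    if yaw is not None:
        T=Ro.from_euler('xyz',[180,0,yaw],degrees=True); v=(R.inv()*T).as_rotvec()/np.pi
        print('turn total',v.round(4),'rows at .055:',np.abs(v).max()/.055)
E
python3 - <<'E'
from h import *
go([.47,.30,.24],13.4,10)
E
```

```text
slide total [-0.7284 -0.4548 -0.036 ] per row [-0.0728 -0.0455 -0.0036]
turn total [-1.00e-04  7.00e-04  8.33e-01] rows at .055: 15.145634252850659
```

Call:
step_arm(rows=[{"slide": [-0.073,-0.0455,-0.0036],"angular": [0,0,0],"jaw": 0.6},{"slide": [-0.073,-0.0455,-0.0036],"angular": [0,0,0],"jaw": 0.6},{"slide": [-0.073,-0.0455,-0.0036],"angular": [0,0,0],"jaw": 0.6},{"slide": [-0.073,-0.0455,-0.0036],"angular": [0,0,0],"jaw": 0.6},{"slide": [-0.073,-0.0455,-0.0036],"angular": [0,0,0],"jaw": 0.6},{"slide": [-0.073,-0.0455,-0.0036],"angular": [0,0,0],"jaw": 0.6},{"slide": [-0.073,-0.0455,-0.0036],"angular": [0,0,0],"jaw": 0.6},{"slide": [-0.073,-0.0455,-0.0036],"angular": [0,0,0],"jaw": 0.6},{"slide": [-0.073,-0.0455,-0.0036],"angular": [0,0,0],"jaw": 0.6},{"slide": [-0.073,-0.0455,-0.0036],"angular": [0,0,0],"jaw": 0.6}])

```text
time_s: 1.35
tool_pos: [0.4714, 0.2989, 0.2403]
tool_rot: [-180.0, -0.0, 163.3]
force: [-0.1, 0.5, -0.5]
grip_width: 0.0521
grasp_force: 0.0
```

Call:
step_arm(rows=[{"slide": [0,0,0],"angular": [0,0,0.055],"jaw": 0.6},{"slide": [0,0,0],"angular": [0,0,0.055],"jaw": 0.6},{"slide": [0,0,0],"angular": [0,0,0.055],"jaw": 0.6},{"slide": [0,0,0],"angular": [0,0,0.055],"jaw": 0.6},{"slide": [0,0,0],"angular": [0,0,0.055],"jaw": 0.6},{"slide": [0,0,0],"angular": [0,0,0.055],"jaw": 0.6},{"slide": [0,0,0],"angular": [0,0,0.055],"jaw": 0.6},{"slide": [0,0,0],"angular": [0,0,0.055],"jaw": 0.6},{"slide": [0,0,0],"angular": [0,0,0.055],"jaw": 0.6}])

```text
time_s: 2.48
tool_pos: [0.4706, 0.3, 0.2401]
tool_rot: [-180.0, 0.0, 73.9]
force: [-1.1, 0.6, 0.6]
grip_width: 0.052
grasp_force: 0.0
```

```bash
python3 - <<'E'
from h import *
o=env.get_obs();print(o['qpos'],o['force'])
go([.469,-.102,.16],13.4,10)
E
```

```text
[-50.70973405   6.61856752  16.8753648   95.56740618  -1.95655876
  78.15450697 -49.62402485] [-1.05615526  0.62124474  0.59401797]
slide total [-0.7732  0.2199  0.1606] per row [-0.0773  0.022   0.0161]
turn total [-0.000e+00  3.000e-04  3.362e-01] rows at .055: 6.112422784892758
```

Call:
step_arm(rows=[{"slide": [-0.0773,0.022,0.0161],"angular": [0,0,0],"jaw": 0.6},{"slide": [-0.0773,0.022,0.0161],"angular": [0,0,0],"jaw": 0.6},{"slide": [-0.0773,0.022,0.0161],"angular": [0,0,0],"jaw": 0.6},{"slide": [-0.0773,0.022,0.0161],"angular": [0,0,0],"jaw": 0.6},{"slide": [-0.0773,0.022,0.0161],"angular": [0,0,0],"jaw": 0.6},{"slide": [-0.0773,0.022,0.0161],"angular": [0,0,0],"jaw": 0.6},{"slide": [-0.0773,0.022,0.0161],"angular": [0,0,0],"jaw": 0.6},{"slide": [-0.0773,0.022,0.0161],"angular": [0,0,0],"jaw": 0.6},{"slide": [-0.0773,0.022,0.0161],"angular": [0,0,0],"jaw": 0.6},{"slide": [-0.0773,0.022,0.0161],"angular": [0,0,0],"jaw": 0.6}])

```text
time_s: 3.72
tool_pos: [0.4713, -0.1029, 0.1596]
tool_rot: [-180.0, -0.0, 74.2]
force: [0.3, -0.2, -0.6]
grip_width: 0.0521
grasp_force: 0.0
```

Call:
step_arm(rows=[{"slide": [0,0,0],"angular": [0,0,0.056],"jaw": 0.6},{"slide": [0,0,0],"angular": [0,0,0.056],"jaw": 0.6},{"slide": [0,0,0],"angular": [0,0,0.056],"jaw": 0.6},{"slide": [0,0,0],"angular": [0,0,0.056],"jaw": 0.6},{"slide": [0,0,0],"angular": [0,0,0.056],"jaw": 0.6},{"slide": [0,0,0],"angular": [0,0,0.056],"jaw": 0.6},{"slide": [0,0,0],"angular": [0,0,0],"jaw": 0.6},{"slide": [0,0,0],"angular": [0,0,0],"jaw": 0.6}])

```text
time_s: 4.72
tool_pos: [0.4716, -0.1017, 0.1599]
tool_rot: [-180.0, 0.0, 13.9]
force: [-0.0, 0.3, -0.4]
grip_width: 0.0524
grasp_force: 0.0
```

```bash
python3 - <<'E'
from h import *
o=env.get_obs();print(o['tool_pos'],o['tool_rot'],o['force'])
go([.469,-.102,.02],13.4,7)
cv2.imwrite("pics/s1.png",cv2.convertScaleAbs(cv2.resize(env.read_camera("scene")[150:280,200:400,::-1],None,fx=4,fy=4,interpolation=2),alpha=1.5))
E
```

```text
[ 0.47158216 -0.10169806  0.15992765] [-1.79991752e+02  1.13182111e-02  1.39287547e+01] [-0.04789486  0.29383681 -0.37189295]
slide total [-0.0051 -0.0006  0.2799] per row [-0.0007 -0.0001  0.04  ]
turn total [-0.      0.0001  0.0029] rows at .055: 0.05340948324456909
```

View pics/s1.png

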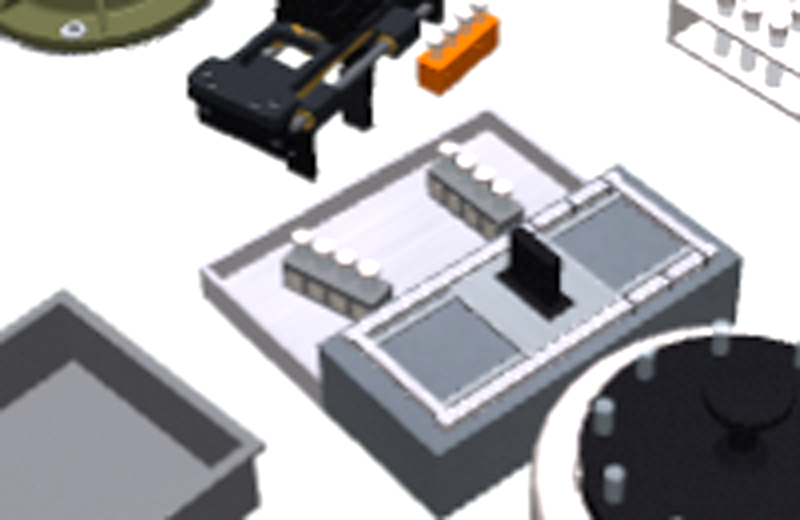

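The scene crop shows the gripper above the right cassette, caps at (302,237)–(370,268) in the crop, with the fingers straddling it. Descending.

Call:
step_arm(rows=[{"slide": [-0.002,0,0.04],"angular": [0,0,0.003],"jaw": 0.6},{"slide": [-0.003,-0.0006,0.04],"angular": [0,0,0],"jaw": 0.6},{"slide": [0,0,0.04],"angular": [0,0,0],"jaw": 0.6},{"slide": [0,0,0.04],"angular": [0,0,0],"jaw": 0.6},{"slide": [0,0,0.04],"angular": [0,0,0],"jaw": 0.6},{"slide": [0,0,0.04],"angular": [0,0,0],"jaw": 0.6},{"slide": [0,0,0.04],"angular": [0,0,0],"jaw": 0.6},{"slide": [0,0,0],"angular": [0,0,0],"jaw": 0.6}])

```text
time_s: 5.78
tool_pos: [0.4678, -0.102, 0.0189]
tool_rot: [-180.0, 0.2, 13.3]
force: [0.8, 0.1, 0.3]
grip_width: 0.0521
grasp_force: 0.0
```

Call:
step_arm(rows=[{"slide": [0,0,0],"angular": [0,0,0],"jaw": 0.4},{"slide": [0,0,0],"angular": [0,0,0],"jaw": 0.1},{"slide": [0,0,0],"angular": [0,0,0],"jaw": 0.1},{"slide": [0,0,0],"angular": [0,0,0],"jaw": 0.1},{"slide": [0,0,0],"angular": [0,0,0],"jaw": 0.1}], newtons=15)

```text
time_s: 6.4
tool_pos: [0.4698, -0.1022, 0.0206]
tool_rot: [180.0, -0.1, 13.2]
force: [-0.2, -0.7, 4.6]
grip_width: 0.0256
grasp_force: 15.0
```

Call:
step_arm(rows=[{"slide": [0,0,-0.04],"angular": [0,0,0],"jaw": 0.1},{"slide": [0,0,-0.06],"angular": [0,0,0],"jaw": 0.1},{"slide": [0,0,-0.06],"angular": [0,0,0],"jaw": 0.1},{"slide": [0,0,-0.06],"angular": [0,0,0],"jaw": 0.1},{"slide": [0,0,-0.06],"angular": [0,0,0],"jaw": 0.1},{"slide": [0,0,0],"angular": [0,0,0],"jaw": 0.1}])

```text
time_s: 7.15
tool_pos: [0.4706, -0.102, 0.1617]
tool_rot: [180.0, -0.2, 13.2]
force: [-0.3, 0.6, -0.8]
grip_width: 0.0262
grasp_force: 15.0
```

```bash
python3 - <<'E'
from h import *
o=env.get_obs();print(o['tool_pos'],o['tool_rot'],o['force'],o['grip_width'],o['grasp_force'])
go([.486,-.383,.16],4.7,8)
E
```

```text
[ 0.47061975 -0.10200796  0.1616979 ] [179.99167384  -0.24246886  13.22942749] [-0.34894243  0.60125734 -0.77878325] 0.0262042506589185 14.996752291917801
slide total [-0.0987  0.5541  0.0031] per row [-0.0123  0.0693  0.0004]
turn total [-0.0001 -0.0013  0.0474] rows at .055: 0.8615552640334053
```

Call:
step_arm(rows=[{"slide": [-0.0123,0.0693,0],"angular": [0,0,0],"jaw": 0.1},{"slide": [-0.0123,0.0693,0],"angular": [0,0,0],"jaw": 0.1},{"slide": [-0.0123,0.0693,0],"angular": [0,0,0],"jaw": 0.1},{"slide": [-0.0123,0.0693,0],"angular": [0,0,0],"jaw": 0.1},{"slide": [-0.0123,0.0693,0],"angular": [0,0,0],"jaw": 0.1},{"slide": [-0.0123,0.0693,0],"angular": [0,0,0],"jaw": 0.1},{"slide": [-0.0123,0.0693,0],"angular": [0,0,0],"jaw": 0.1},{"slide": [-0.0123,0.0693,0],"angular": [0,0,0],"jaw": 0.1},{"slide": [0,0,0],"angular": [0,0,0.047],"jaw": 0.1},{"slide": [0,0,0],"angular": [0,0,0],"jaw": 0.1}])

```text
time_s: 8.4
tool_pos: [0.4836, -0.383, 0.158]
tool_rot: [-179.9, 0.2, 4.8]
force: [0.4, -0.4, -0.6]
grip_width: 0.0258
grasp_force: 15.0
```

```bash
python3 - <<'E'
from h import *
o=env.get_obs();print(o['tool_pos'],o['tool_rot'],o['force'],o['grip_width'],o['grasp_force'])
go([.486,-.383,.016],4.7,8)
E
```

```text
[ 0.48363426 -0.38295795  0.15795776] [-1.79927818e+02  1.71077842e-01  4.77481917e+00] [ 0.35171213 -0.37725357 -0.56709647] 0.02577515426342424 14.997782707214355
slide total [0.0056 0.0008 0.2839] per row [0.0007 0.0001 0.0355]
turn total [-0.0004  0.001   0.0004] rows at .055: 0.017285345886245324
```

Call:
step_arm(rows=[{"slide": [0,0,0.04],"angular": [0,0,0],"jaw": 0.1},{"slide": [0,0,0.05],"angular": [0,0,0],"jaw": 0.1},{"slide": [0,0,0.05],"angular": [0,0,0],"jaw": 0.1},{"slide": [0,0,0.05],"angular": [0,0,0],"jaw": 0.1},{"slide": [0,0,0.04],"angular": [0,0,0],"jaw": 0.1},{"slide": [0,0,0.03],"angular": [0,0,0],"jaw": 0.1},{"slide": [0,0,0.02],"angular": [0,0,0],"jaw": 0.1},{"slide": [0,0,0.006],"angular": [0,0,0],"jaw": 0.1},{"slide": [0,0,0],"angular": [0,0,0],"jaw": 0.1}])

```text
time_s: 9.52
tool_pos: [0.485, -0.3834, 0.0174]
tool_rot: [180.0, -0.0, 4.8]
force: [0.2, 0.5, -1.2]
grip_width: 0.0257
grasp_force: 15.0
```

Call:
step_arm(rows=[{"slide": [0,0,0.004],"angular": [0,0,0],"jaw": 0.1},{"slide": [0,0,0.002],"angular": [0,0,0],"jaw": 0.1},{"slide": [0,0,0],"angular": [0,0,0],"jaw": 0.1}])

```text
time_s: 9.9
tool_pos: [0.4848, -0.3831, 0.0142]
tool_rot: [-180.0, -0.0, 4.8]
force: [1.0, -0.5, -1.8]
grip_width: 0.0257
grasp_force: 15.0
```

Call:
step_arm(rows=[{"slide": [0,0,0],"angular": [0,0,0],"jaw": 0.36},{"slide": [0,0,0],"angular": [0,0,0],"jaw": 0.42},{"slide": [0,0,0],"angular": [0,0,0],"jaw": 0.42},{"slide": [0,0,-0.03],"angular": [0,0,0],"jaw": 0.42},{"slide": [0,0,-0.05],"angular": [0,0,0],"jaw": 0.42},{"slide": [0,0,-0.07],"angular": [0,0,0],"jaw": 0.42},{"slide": [0,0,-0.07],"angular": [0,0,0],"jaw": 0.42},{"slide": [0,0,-0.07],"angular": [0,0,0],"jaw": 0.42},{"slide": [0,0,0],"angular": [0,0,0],"jaw": 0.6}])

```text
time_s: 11.02
tool_pos: [0.4862, -0.3849, 0.1632]
tool_rot: [179.8, -0.3, 4.7]
force: [0.0, 0.3, -0.2]
grip_width: 0.0413
grasp_force: 0.0
```

```bash
python3 - <<'E'
from h import *
o=env.get_obs();print(o['tool_pos'],o['tool_rot'],o['force'],o['grip_width'],o['grasp_force'])
go([.4705,.032,.16],0,10)
cv2.imwrite("pics/s2.png",cv2.convertScaleAbs(cv2.resize(env.read_camera("scene")[150:310,150:350,::-1],None,fx=3.6,fy=3.6,interpolation=2),alpha=1.5))
E
```

```text
[ 0.48615191 -0.38494158  0.1632374 ] [179.78641091  -0.32886966   4.73446086] [ 0.01225071  0.29541097 -0.24239796] 0.04131844694175914 0.0
slide total [ 0.0376 -0.8336  0.0036] per row [ 0.0038 -0.0834  0.0004]
turn total [ 0.0011 -0.0019  0.0263] rows at .055: 0.47816458493231445
```

View pics/s2.png

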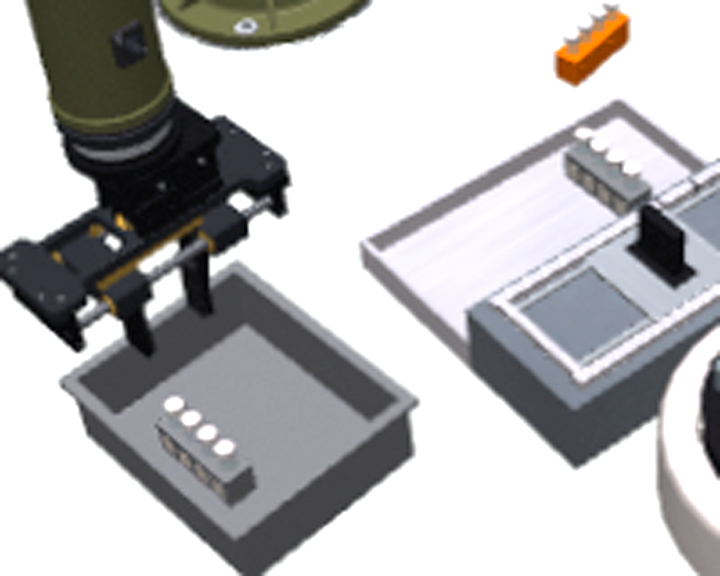

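The crop shows the first cassette upright in the tote at (205,445). The left one is still in the tray at (610,165). Going for that one.

Call:
step_arm(rows=[{"slide": [0.0038,-0.0834,0],"angular": [0,0,0.013],"jaw": 0.6},{"slide": [0.0038,-0.0834,0],"angular": [0,0,0.013],"jaw": 0.6},{"slide": [0.0038,-0.0834,0],"angular": [0,0,0],"jaw": 0.6},{"slide": [0.0038,-0.0834,0],"angular": [0,0,0],"jaw": 0.6},{"slide": [0.0038,-0.0834,0],"angular": [0,0,0],"jaw": 0.6},{"slide": [0.0038,-0.0834,0],"angular": [0,0,0],"jaw": 0.6},{"slide": [0.0038,-0.0834,0],"angular": [0,0,0],"jaw": 0.6},{"slide": [0.0038,-0.0834,0],"angular": [0,0,0],"jaw": 0.6},{"slide": [0.0038,-0.0834,0],"angular": [0,0,0],"jaw": 0.6},{"slide": [0.0038,-0.0834,0],"angular": [0,0,0],"jaw": 0.6}])

```text
time_s: 12.32
tool_pos: [0.4971, 0.0353, 0.1583]
tool_rot: [180.0, 0.1, 0.1]
force: [0.3, -0.3, -0.1]
grip_width: 0.0523
grasp_force: 0.0
```

Call:
step_arm(rows=[{"slide": [0,0,0],"angular": [0,0,0],"jaw": 0.6},{"slide": [0,0,0],"angular": [0,0,0],"jaw": 0.6}])

```text
time_s: 12.58
tool_pos: [0.4975, 0.0331, 0.1585]
tool_rot: [179.9, 0.1, 0.1]
force: [-0.1, -0.4, -0.3]
grip_width: 0.0522
grasp_force: 0.0
```

```bash
python3 - <<'E'
from h import *
o=env.get_obs();print(o['tool_pos'],o['tool_rot'],o['force'],o['grip_width'],o['grasp_force'])
go([.4705,.032,.02],0,7)
E
```

```text
[0.49749089 0.03310936 0.15849444] [1.79943728e+02 6.79004152e-02 6.19987665e-02] [-0.07928901 -0.39586    -0.28933012] 0.05221131655390492 0.0
slide total [-0.0537  0.0019  0.2771] per row [-0.0077  0.0003  0.0396]
turn total [0.0003 0.0004 0.0003] rows at .055: 0.00685555126056788
```

Call:
step_arm(rows=[{"slide": [-0.027,0.001,0],"angular": [0,0,0],"jaw": 0.6},{"slide": [-0.027,0.001,0.02],"angular": [0,0,0],"jaw": 0.6},{"slide": [0,0,0.05],"angular": [0,0,0],"jaw": 0.6},{"slide": [0,0,0.05],"angular": [0,0,0],"jaw": 0.6},{"slide": [0,0,0.05],"angular": [0,0,0],"jaw": 0.6},{"slide": [0,0,0.05],"angular": [0,0,0],"jaw": 0.6},{"slide": [0,0,0.04],"angular": [0,0,0],"jaw": 0.6},{"slide": [0,0,0.018],"angular": [0,0,0],"jaw": 0.6},{"slide": [0,0,0],"angular": [0,0,0],"jaw": 0.6}])

```text
time_s: 13.7
tool_pos: [0.4707, 0.0319, 0.0198]
tool_rot: [180.0, 0.1, -0.0]
force: [1.0, 0.6, 0.3]
grip_width: 0.0525
grasp_force: 0.0
```

Call:
step_arm(rows=[{"slide": [0,0,0],"angular": [0,0,0],"jaw": 0.4},{"slide": [0,0,0],"angular": [0,0,0],"jaw": 0.1},{"slide": [0,0,0],"angular": [0,0,0],"jaw": 0.1},{"slide": [0,0,0],"angular": [0,0,0],"jaw": 0.1},{"slide": [0,0,0],"angular": [0,0,0],"jaw": 0.1}], newtons=15)

```text
time_s: 14.32
tool_pos: [0.4714, 0.0329, 0.0205]
tool_rot: [-180.0, -0.0, 0.1]
force: [-0.6, -0.9, 3.8]
grip_width: 0.026
grasp_force: 15.0
```

Call:
step_arm(rows=[{"slide": [0,0,-0.04],"angular": [0,0,0],"jaw": 0.1},{"slide": [0,0,-0.06],"angular": [0,0,0],"jaw": 0.1},{"slide": [0,0,-0.06],"angular": [0,0,0],"jaw": 0.1},{"slide": [0,0,-0.06],"angular": [0,0,0],"jaw": 0.1},{"slide": [0,0,-0.06],"angular": [0,0,0],"jaw": 0.1},{"slide": [0,0,0],"angular": [0,0,0],"jaw": 0.1}])

```text
time_s: 15.08
tool_pos: [0.4725, 0.0334, 0.1618]
tool_rot: [-179.9, -0.2, 0.1]
force: [-0.2, 0.2, -1.6]
grip_width: 0.0258
grasp_force: 15.0
```

Call:
step_arm(rows=[{"slide": [0.002,0.0684,0],"angular": [0,0,0],"jaw": 0.1},{"slide": [0.002,0.0684,0],"angular": [0,0,0],"jaw": 0.1},{"slide": [0.002,0.0684,0],"angular": [0,0,0],"jaw": 0.1},{"slide": [0.002,0.0684,0],"angular": [0,0,0],"jaw": 0.1},{"slide": [0.002,0.0684,0],"angular": [0,0,0],"jaw": 0.1},{"slide": [0.002,0.0684,0],"angular": [0,0,0],"jaw": 0.1},{"slide": [0.002,0.0684,0],"angular": [0,0,0],"jaw": 0.1},{"slide": [0.002,0.0684,0],"angular": [0,0,0],"jaw": 0.1},{"slide": [0.002,0.0684,0],"angular": [0,0,0],"jaw": 0.1},{"slide": [0.002,0.0684,0],"angular": [0,0,0],"jaw": 0.1}])

```text
time_s: 16.32
tool_pos: [0.4808, -0.3095, 0.1583]
tool_rot: [-180.0, 0.1, 0.1]
force: [0.3, -0.4, -0.6]
grip_width: 0.0254
grasp_force: 15.0
```

Call:
step_arm(rows=[{"slide": [0,0,0],"angular": [0,0,-0.0261],"jaw": 0.1},{"slide": [0,0,0],"angular": [0,0,0],"jaw": 0.1},{"slide": [0,0,0],"angular": [0,0,0],"jaw": 0.1}])

```text
time_s: 16.7
tool_pos: [0.4813, -0.3082, 0.1591]
tool_rot: [-179.9, 0.1, 4.8]
force: [-0.1, 0.0, -0.5]
grip_width: 0.0261
grasp_force: 15.0
```

```bash
python3 - <<'E'
from h import *
o=env.get_obs();print(o['tool_pos'],o['tool_rot'],o['force'],o['grip_width'],o['grasp_force'])
go([.480,-.309,.0145],4.7,8)
E
```

```text
[ 0.48128293 -0.30821944  0.15914032] [-1.79946606e+02  6.00905140e-02  4.75006261e+00] [-0.11322364  0.01426449 -0.49908267] 0.026055072192838143 14.999899417161942
slide total [-0.0024  0.0016  0.2893] per row [-0.0003  0.0002  0.0362]
turn total [-0.0003  0.0003  0.0003] rows at .055: 0.006072104305977224
```

Call:
step_arm(rows=[{"slide": [0,0,0.04],"angular": [0,0,0],"jaw": 0.1},{"slide": [0,0,0.05],"angular": [0,0,0],"jaw": 0.1},{"slide": [0,0,0.05],"angular": [0,0,0],"jaw": 0.1},{"slide": [0,0,0.05],"angular": [0,0,0],"jaw": 0.1},{"slide": [0,0,0.04],"angular": [0,0,0],"jaw": 0.1},{"slide": [0,0,0.03],"angular": [0,0,0],"jaw": 0.1},{"slide": [0,0,0.02],"angular": [0,0,0],"jaw": 0.1},{"slide": [0,0,0.007],"angular": [0,0,0],"jaw": 0.1},{"slide": [0,0,0.003],"angular": [0,0,0],"jaw": 0.1},{"slide": [0,0,0],"angular": [0,0,0],"jaw": 0.1}])

```text
time_s: 17.95
tool_pos: [0.4819, -0.3093, 0.0155]
tool_rot: [180.0, -0.1, 4.8]
force: [0.2, -0.5, -0.7]
grip_width: 0.0259
grasp_force: 15.0
```

Call:
step_arm(rows=[{"slide": [0,0,0],"angular": [0,0,0],"jaw": 0.36},{"slide": [0,0,0],"angular": [0,0,0],"jaw": 0.42},{"slide": [0,0,0],"angular": [0,0,0],"jaw": 0.42},{"slide": [0,0,-0.03],"angular": [0,0,0],"jaw": 0.42},{"slide": [0,0,-0.05],"angular": [0,0,0],"jaw": 0.42},{"slide": [0,0,-0.07],"angular": [0,0,0],"jaw": 0.42},{"slide": [0,0,-0.08],"angular": [0,0,0],"jaw": 0.42},{"slide": [0,0,-0.08],"angular": [0,0,0],"jaw": 0.42},{"slide": [0,0,-0.08],"angular": [0,0,0],"jaw": 0.42},{"slide": [0,0,0],"angular": [0,0,0.0356],"jaw": 0.5}])

```text
time_s: 19.2
tool_pos: [0.483, -0.3108, 0.2146]
tool_rot: [179.9, -0.4, -1.8]
force: [-0.6, 0.3, -0.9]
grip_width: 0.0405
grasp_force: 0.0
```

```bash
python3 - <<'E'
from h import *
o=env.get_obs();print(o['tool_pos'],o['tool_rot'],o['force'],o['grip_width'],o['grasp_force'])
go([.605,-.0365,.20],-1.7,8)
im=env.read_camera("scene")[150:310,150:350,::-1]; im2=env.read_camera("top")[140:265,265:495,::-1]
a=cv2.resize(im,(400,320),interpolation=2);b=cv2.resize(im2,(400,217),interpolation=2)
cv2.imwrite("pics/s3.png",cv2.convertScaleAbs(np.vstack([a,b]),alpha=1.5))
E
```

```text
[ 0.48303496 -0.31078774  0.21459138] [179.9000853   -0.40570593  -1.82218342] [-0.63541849  0.30631845 -0.85402541] 0.04048128396723881 0.0
slide total [ 0.2262 -0.5561  0.0298] per row [ 0.0283 -0.0695  0.0037]
turn total [ 0.0006 -0.0023 -0.0007] rows at .055: 0.04096960976947409
```

View pics/s3.png

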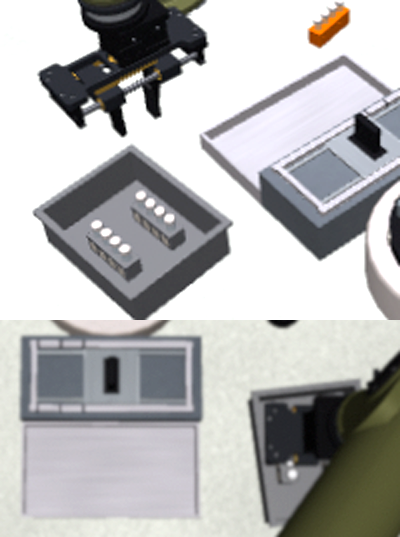

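Both cassettes stand upright in the tote at (110,240) and (158,212), and the tray is empty. Now the tab.

Call:
step_arm(rows=[{"slide": [0.0283,-0.0695,0],"angular": [0,0,0],"jaw": 0.5},{"slide": [0.0283,-0.0695,0],"angular": [0,0,0],"jaw": 0.5},{"slide": [0.0283,-0.0695,0],"angular": [0,0,0],"jaw": 0.5},{"slide": [0.0283,-0.0695,0],"angular": [0,0,0],"jaw": 0.5},{"slide": [0.0283,-0.0695,0],"angular": [0,0,0],"jaw": 0.5},{"slide": [0.0283,-0.0695,0],"angular": [0,0,0],"jaw": 0.5},{"slide": [0.0283,-0.0695,0],"angular": [0,0,0],"jaw": 0.5},{"slide": [0.0283,-0.0695,0],"angular": [0,0,0],"jaw": 0.5},{"slide": [0,0,0],"angular": [0,0,0],"jaw": 0.5},{"slide": [0,0,0],"angular": [0,0,0],"jaw": 0.5}])

```text
time_s: 20.55
tool_pos: [0.602, -0.0354, 0.2099]
tool_rot: [179.9, 0.0, -1.6]
force: [-0.9, -0.3, 0.4]
grip_width: 0.0435
grasp_force: 0.0
```

```bash
python3 - <<'E'
from h import *
o=env.get_obs();print(o['tool_pos'],o['tool_rot'],o['force'],o['grip_width'],o['grasp_force'])
go([.605,-.0365,.088],-1.7,5)
im=env.read_camera("scene")[150:280,260:400,::-1]
print(w2px('scene',[[.605,-.036,.124],[.605,-.036,.078],[.627,-.0367,.124],[.583,-.0354,.124]]))
cv2.imwrite("pics/s4.png",cv2.convertScaleAbs(cv2.resize(im,None,fx=4,fy=4,interpolation=2),alpha=1.5))
E
```

```text
[ 0.60200834 -0.0353681   0.20987924] [ 1.79943310e+02  4.99024911e-02 -1.60529257e+00] [-0.92747869 -0.26635214  0.4214791 ] 0.04349328637757488 0.0
slide total [0.0063 0.0019 0.2438] per row [0.0013 0.0004 0.0488]
turn total [0.0003 0.0003 0.0005] rows at .055: 0.009568899675037202
[[332.94687025 209.36102969]
 [332.84266151 221.27742508]
 [338.36205901 213.68118941]
 [327.59746653 205.13190899]]
```

View pics/s4.png

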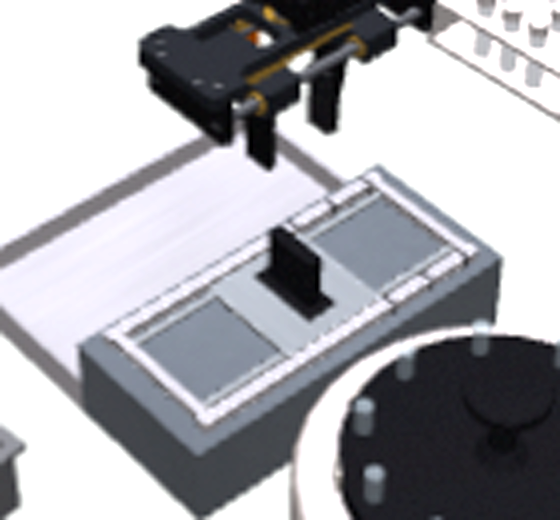

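The tab top spans (278,230) to (321,260) in the crop. That is within a few mm of the prediction, slightly further along +x, and the fingers straddle it.

Call:
step_arm(rows=[{"slide": [0.006,0.0015,0.04],"angular": [0,0,0],"jaw": 0.5},{"slide": [0.006,0,0.05],"angular": [0,0,0],"jaw": 0.5},{"slide": [0,0,0.05],"angular": [0,0,0],"jaw": 0.5},{"slide": [0,0,0.05],"angular": [0,0,0],"jaw": 0.5},{"slide": [0,0,0.04],"angular": [0,0,0],"jaw": 0.5},{"slide": [0,0,0.013],"angular": [0,0,0],"jaw": 0.5},{"slide": [0,0,0],"angular": [0,0,0],"jaw": 0.5}])

```text
time_s: 21.48
tool_pos: [0.6085, -0.0356, 0.0884]
tool_rot: [180.0, 0.0, -1.7]
force: [-0.3, -1.0, 1.0]
grip_width: 0.0436
grasp_force: 0.0
```

Call:
step_arm(rows=[{"slide": [0,0,0],"angular": [0,0,0],"jaw": 0.3},{"slide": [0,0,0],"angular": [0,0,0],"jaw": 0.18},{"slide": [0,0,0],"angular": [0,0,0],"jaw": 0.0},{"slide": [0,0,0],"angular": [0,0,0],"jaw": 0.0},{"slide": [0,0,0],"angular": [0,0,0],"jaw": 0.0},{"slide": [0,0,0],"angular": [0,0,0],"jaw": 0.0}], newtons=35)

```text
time_s: 22.22
tool_pos: [0.6087, -0.0366, 0.0889]
tool_rot: [179.9, -0.0, -1.7]
force: [0.2, -3.7, 1.6]
grip_width: 0.0115
grasp_force: 35.0
```

Call:
step_arm(rows=[{"slide": [0,-0.01,0],"angular": [0,0,0],"jaw": 0.0},{"slide": [0,-0.01,0],"angular": [0,0,0],"jaw": 0.0},{"slide": [0,-0.01,0],"angular": [0,0,0],"jaw": 0.0},{"slide": [0,-0.01,0],"angular": [0,0,0],"jaw": 0.0},{"slide": [0,-0.01,0],"angular": [0,0,0],"jaw": 0.0},{"slide": [0,-0.01,0],"angular": [0,0,0],"jaw": 0.0},{"slide": [0,-0.009,0],"angular": [0,0,0],"jaw": 0.0},{"slide": [0,0,0],"angular": [0,0,0],"jaw": 0.0},{"slide": [0,0,0],"angular": [0,0,0],"jaw": 0.0},{"slide": [0,0,0],"angular": [0,0,0],"jaw": 0.0}])

```text
time_s: 23.48
tool_pos: [0.6099, -0.0029, 0.0889]
tool_rot: [179.8, -0.1, -1.7]
force: [1.5, -8.4, 3.1]
grip_width: 0.0116
grasp_force: 35.0
```

```bash
python3 - <<'E'
from h import *
o=env.get_obs();print(o['tool_pos'],o['tool_rot'],o['force'],o['grip_width'],o['grasp_force'])
im=env.read_camera("scene")[150:310,150:400,::-1]
cv2.imwrite("pics/s5.png",cv2.convertScaleAbs(cv2.resize(im,None,fx=3.2,fy=3.2,interpolation=2),alpha=1.5))
E
```

```text
[ 0.60987846 -0.00293632  0.08890929] [ 1.79834920e+02 -6.69818097e-02 -1.69617158e+00] [ 1.4843059  -8.40079817  3.14771301] 0.011573867797679676 34.996669669635594
```

View pics/s5.png

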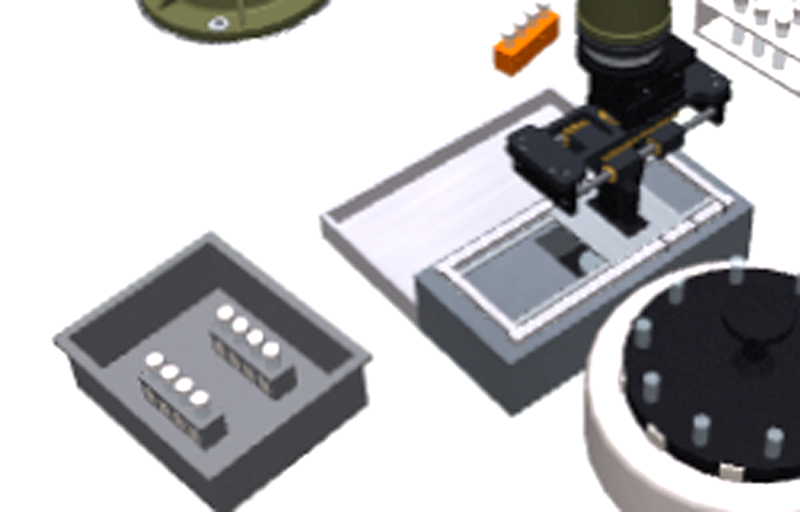

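The picture shows the port half uncovered at (565,250) and both cassettes upright in the tote. The 8.4 N pull also matches half travel. I hold briefly, then hand in.

Call:
step_arm(rows=[{"slide": [0,0,0],"angular": [0,0,0],"jaw": 0.0},{"slide": [0,0,0],"angular": [0,0,0],"jaw": 0.0},{"slide": [0,0,0],"angular": [0,0,0],"jaw": 0.0},{"slide": [0,0,0],"angular": [0,0,0],"jaw": 0.0},{"slide": [0,0,0],"angular": [0,0,0],"jaw": 0.0},{"slide": [0,0,0],"angular": [0,0,0],"jaw": 0.0},{"slide": [0,0,0],"angular": [0,0,0],"jaw": 0.0},{"slide": [0,0,0],"angular": [0,0,0],"jaw": 0.0}])

```text
time_s: 24.52
tool_pos: [0.6099, -0.0029, 0.0889]
tool_rot: [179.8, -0.1, -1.7]
force: [1.2, -8.7, 1.4]
grip_width: 0.0117
grasp_force: 35.0
```

```bash
python3 - <<'E'
from cell import env
o=env.get_obs();print(o['tool_pos'],o['force'],o['grasp_force'])
print(env.sign_off())
E
```

```text
[ 0.60988341 -0.00294605  0.08891303] [ 1.15413866 -8.68833736  1.4239057 ] 34.996617855504155
the job is handed in; nothing more can be done
None
```

Handed in at about 24.5 s: both cassettes stand upright and released in the tote, and the gripper still holds the shutter at about half travel (about 34 mm moved, 8.7 N pull); the sign-off returned no verdict.

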